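# Knock the jammed spacer out of the rail gate

### The job

A spacer is jammed under the bridge of the sample-rail gate and can leave it at one end only; from above you cannot see which. Take the push block and knock the spacer out sideways with its nose: feel which way it gives, and if it comes up hard against the stop do not force it but push from the other side. Lay the push block back down flat on the bench, then lift the spacer off the gate and set it dot side up on the cover of the notebook, leaving the petri dish and the two vials where they are.

Things in the scene. Friction and masses are not known exactly. Their poses are not given: they have to be found in the camera images.
- gate_centre (a point): Middle of the gate's tunnel, 22.5 mm above the bench. z up, y along the tunnel, x across. The gate is a steel plate 80 (x) x 200 (y) x 10 mm, fixed on the bench; across its middle stands a grey bridge 60 (x) x 56 (y) mm, top 45 mm above the bench. The tunnel through it is 56 mm long and 38 mm wide; its floor is the plate, 10 mm up, its roof 39 mm above the bench.
- spacer_centre (a point): Centre (half-way up) of the loose spacer, a white plastic block 28 (x) x 34 (y) x 25 (z) mm with a dark dot on top, about 50 g. It starts upright on the plate in mid-tunnel, axes along the gate's, each end 9 to 13 mm inside the mouth. Towards the deep tab it moves 2 to 6 mm and stops dead; the other way it goes right through on to the plate beyond. Over 60 N from the push block is too much.
- push_block_centre (a point): Centre of the loose push block, 17 mm above its flat underside. Body: grey plastic, 26 (x) x 30 (y) x 34 (z) mm, gripped across its 26 mm. From both y ends of the body a steel nose 16 mm wide, 11 mm high and 68 mm long sticks out, flush with the underside; 166 mm long in all, both ends alike. 0.16 kg, balanced here. It starts flat on the bench, z up.
- notebook_top (a point): Middle of the cover of the closed notebook, which is fixed on the bench; z up. Cover 208 (x) x 146 (y) mm, 11 mm above the bench; a spiral binding runs along its +y edge, about 76 mm from here and up to 14 mm high.
- petri_dish: Bystander, loose: white petri dish with lid, 61 mm wide, 13 mm high; origin at the middle of its underside. Leave it where it is.
- brown_vial: Bystander, loose: small brown vial with white cap, 22 mm wide, 47 mm high; origin at the middle of its underside. Leave it where it is.
- blue_vial: Bystander, loose: small blue vial with white cap, 22 mm wide, 47 mm high; origin at the middle of its underside. Leave it where it is.
- pads (a point): Top middle of the tunnel between its rubber pads (same axes as gate_centre, 39 mm above the bench). One pad on each side wall, within 9 mm of the middle along y, narrows the tunnel to 28 mm; the +x pad is sprung. They grip the spacer: it slides with 6 to 12 N of resistance until it has moved some 26 mm, then freely. Wholly out of the tunnel takes 45 mm of travel.
- mouth_a (a point): Middle of the tunnel's +y mouth, 22.5 mm above the bench. Within 8 mm inside each mouth a tab hangs from the roof. At one of the two mouths it is 2 mm deep and lets the spacer out; at the other it is 9 mm deep (lower edge 30 mm above the bench) and stops the spacer dead. Which is which changes and does not show from above. The push block's nose passes under both.
- mouth_b (a point): Middle of the tunnel's -y mouth, 22.5 mm above the bench. Within 8 mm inside each mouth a tab hangs from the roof. At one of the two mouths it is 2 mm deep and lets the spacer out; at the other it is 9 mm deep (lower edge 30 mm above the bench) and stops the spacer dead. Which is which changes and does not show from above. The push block's nose passes under both.

How it is judged:
By the outcome, as a careful person would: the job done as asked, in the order asked, and still so for the second after the job is handed in, with the robot touching nothing.
It also fails if it takes over 72 s, if anything falls off the work surface, if the arm or the gripper's body presses on something with over 40 N, if the wrist force passes 120 N, or if a joint passes its speed limit or range.

### The arm

A 7-joint arm with a two-finger parallel gripper is mounted at the origin on a cart in front of the work surface, level with it; the furniture and walls round the work are solid. World frame = base frame: x ahead of the robot, y to its left, z up, the work surface at z = 0. Lengths are in m, angles in rad, forces in N, time in s.
With the tool pointing down it reaches from about 0.425 to 0.925 m from the base axis. Payload 6.8 kg.
Tool frame: the origin (TCP) lies on the centre line of the jaws, within the pads' length; the fingertips stand arm.nose_length ahead of it and the grasp point (between the pads) lies 3 mm ahead of it (arm.nose_length is the distance from the TCP to the fingertips, in m); z points along the fingers, x is the direction in which the jaws open and shut, and the axes are right-handed (so a half turn about z gives the same grasp; the last joint's range is limited). The gripper opens to 85 mm and grips with 20 to 120 N. Pads are 22 mm wide; open, the fingers measure 114 mm over their backs; the gripper's body (76 mm by 85 mm) begins 54 mm behind the grasp point. The pads swing forward as they close: fully open they stand 13 mm farther back than shut.
Start: joints at [1.167, 0.477, 0.022, 1.555, -0.011, 1.109, -0.083], TCP at [0.197, -0.646, 0.253] pointing down, gripper open.
Joint ranges: [-2.96, 2.96], [-0.34, 2.1], [-1.41, 1.46], [0.24, 2.44], [-1.37, 4.51], [0.17, 1.92], [-2.96, 2.96]. Speed limits (rad/s): [2.39, 2.39, 3.14, 3.14, 3.14, 3.14, 3.14].

### API

Orientations are given as a unit quaternion [w, x, y, z].
In Python, from station import arm gives the robot as it stands.
- The arm moves only by the tool apply_moves, never from a script. Its argument "steps" is a list of rows, each a list of 3 entries, a list of its own where there are three numbers: the shift along the tool's x, y, z as a fraction of full scale, then the turn about the tool's z as a fraction of full scale, then the opening, from -1 (shut) to 1 (fully open). A call has 1 to 10 rows; each row shifts and turns the commanded pose from where the row before left it, along the tool's axes as they then stand; what a row does not reach is not made up. Full scale, the value 1, is 1 m for a shift and 1.5 rad for a turn. A row lasts 1/10 s, in which the tool goes at most 50 mm and 8.59 degrees, less where a joint would pass 70% of its speed; a pose out of reach is approached as far as the arm can. A call with a number of a shift or a turn outside -1 to 1 is refused whole. A call with a gripper value outside its range is refused whole. The fingers move at their own pace and stop on an object; "squeeze" is the grip in N (left out, the last holds). Time passes only in rows, so rows that do not move let the fingers close. It gives the time, the measured TCP pose, the force and the opening at its end, in the units of the state.
- arm.read_state(): the state, without advancing time (a new reading comes with each control period).
- arm.read_camera(name): name is "scene" or "side" or "wrist"; returns the picture (480x640x3 uint8, blue, green, red); there is no depth.
- arm.camera_model(name): a dict with "K" (3x3 intrinsics, pixels), "R" (3x3) and "t" (3): a world point X has camera coordinates R X + t. Camera axes: x right, y down, z forward; pixel columns grow to the right and rows downward; lengths in m; the calibration is good to about 2 mm. A picture is of the moment at which its call begins: read the wrist's pose just before it. camera_model takes no time and is no camera call; for the wrist camera it gives the pose at the moment of the call.
- arm.finish_job(): hands the job in, once; it reports no verdict.
The state is a dict: "t": time; "joints": joint angles; "joint_velocities": joint speeds; "joint_efforts": joint torques, N m; "eef_pos": TCP position; "orientation": TCP orientation; "contact_force": force on the tool from outside, world axes, zero at the start; "moment": the same for the moment, N m; "finger_gap": finger opening in m.
Only numpy, scipy, OpenCV 4.12 (cv2) and the standard library are available. Lean on these libraries where they do the work, as an engineer would, in place of code of your own. Each camera call takes 0.05 s, during which the arm holds its last target.

## Working session

There is one attempt and no reset: what is moved stays moved. The work goes in short steps, Python scripts to look and compute and a tool call to move; the robot and the scene stay as the last step left them, time stands still between calls to the robot, and variables do not carry over. Pictures are saved under pics/ and viewed, and the job is handed in when it is done.

Besides the shell and the picture viewer there is one more tool, called after "Call:" as a command line: name --argument value ..., lists and objects as JSON in quotes. apply_moves: Moves the arm, as the interface text tells. Shift numbers are shares of 1 m and turn numbers shares of 1.5 rad, none past 1 either way. Its arguments: {"type":"object","properties":{"steps":{"type":"array"},"squeeze":{"type":"number"}},"required":["steps"]}

```bash
ls; mkdir -p pics; python3 - <<'E'
from station import arm
import cv2
print(arm.read_state()); print(arm.nose_length)
for n in("scene","side","wrist"):
    cv2.imwrite(f"pics/{n}0.png",arm.read_camera(n)); print(n,arm.camera_model(n))
E
```

```text
pics
{'t': 0.0, 'joints': array([ 1.16691217,  0.47781048,  0.02232493,  1.55646014, -0.01148062,
        1.1092634 , -0.08307914]), 'joint_velocities': array([ 0.0003492 ,  0.00095969, -0.00239663, -0.00061147,  0.00160611,
        0.00114004, -0.00211798]), 'joint_efforts': array([ 3.71720298e-04, -5.96434486e+01,  1.60819173e+00, -2.81191188e+01,
        1.24857546e-02,  9.49236477e-03, -3.96262266e-06]), 'eef_pos': array([ 0.19658905, -0.64516689,  0.25231475]), 'orientation': array([-4.79384607e-04,  8.03601383e-01, -5.95167199e-01, -7.69541828e-04]), 'contact_force': array([ 1.1292455 ,  0.29409679, -0.24328537]), 'moment': array([0.08897671, 0.01302429, 0.02665045]), 'finger_gap': 0.0853936813817305}
0.022
scene {'K': array([[553.36360854,   0.        , 314.68204287],
       [  0.        , 553.36360854, 254.21375428],
       [  0.        ,   0.        ,   1.        ]]), 'R': array([[-0.75655317, -0.65392548,  0.0029602 ],
       [-0.31495468,  0.36040936, -0.87801404],
       [ 0.57308887, -0.66519664, -0.47862573]]), 't': array([0.39109615, 0.20460253, 1.17874751])}
side {'K': array([[559.23210204,   0.        , 302.8472019 ],
       [  0.        , 559.23210204, 242.21711127],
       [  0.        ,   0.        ,   1.        ]]), 'R': array([[-0.99373352, -0.10925374,  0.02360748],
       [-0.0700243 ,  0.44388304, -0.89334453],
       [ 0.08712227, -0.8893995 , -0.44875187]]), 't': array([0.52922119, 0.09040525, 1.25782422])}
wrist {'K': array([[370.55384824,   0.        , 327.02156437],
       [  0.        , 370.55384824, 237.64506295],
       [  0.        ,   0.        ,   1.        ]]), 'R': array([[ 0.29102277, -0.95671126, -0.00305203],
       [-0.91439681, -0.27908658,  0.29323907],
       [-0.2813969 , -0.08254848, -0.95603427]]), 't': array([-0.67370662, -0.03751323,  0.38040853])}
```

View pics/scene0.png

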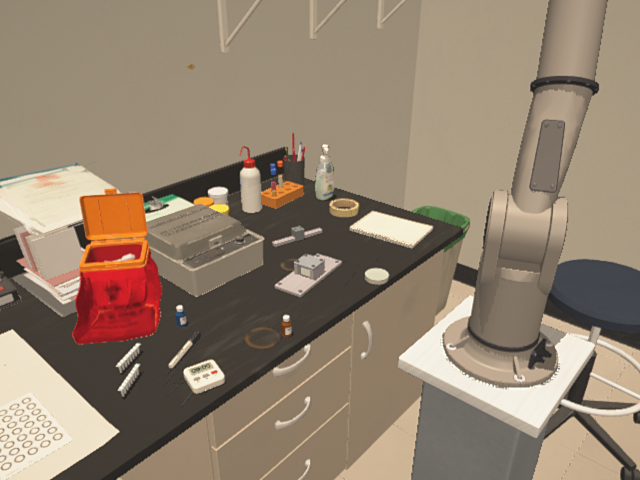

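View pics/side0.png

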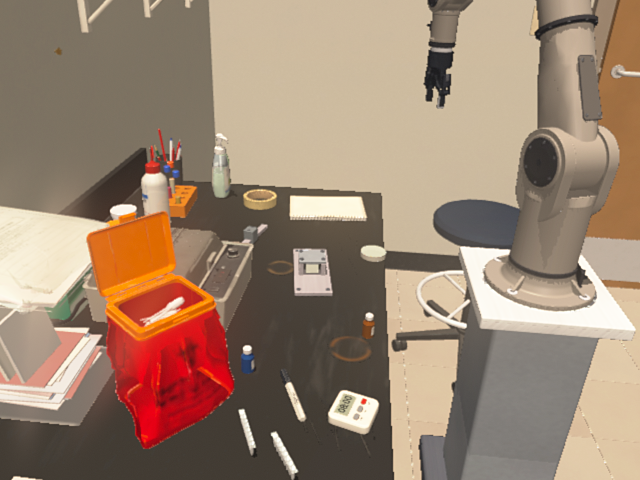

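View pics/wrist0.png

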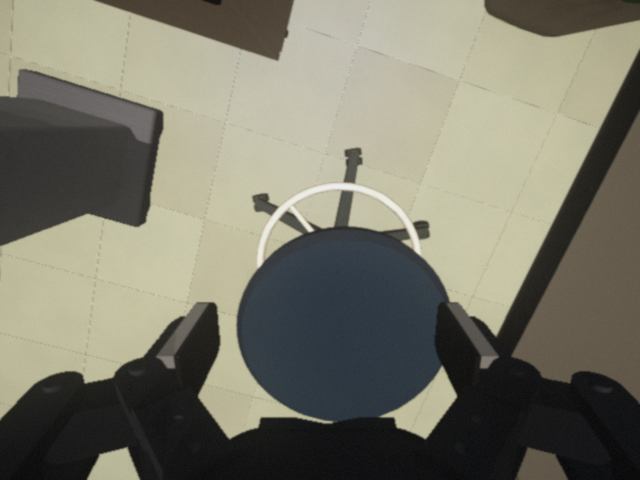

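```bash
cat > h.py <<'E'
from station import arm
import numpy as np, cv2
def px(n,u,v,z,m=None):
    m=m or arm.camera_model(n); K,R,t=m["K"],m["R"],m["t"]
    d=R.T@np.linalg.inv(K)@np.array([u,v,1.]); c=-R.T@t
    return c+d*(z-c[2])/d[2]
def proj(n,X,m=None):
    m=m or arm.camera_model(n); p=m["K"]@(m["R"]@np.asarray(X)+m["t"]); return p[:2]/p[2]
def crop(f,o,x0,y0,x1,y1,s):
    im=cv2.imread(f)[y0:y1,x0:x1]; cv2.imwrite(o,cv2.resize(im,None,fx=s,fy=s,interpolation=cv2.INTER_CUBIC))
E
python3 - <<'E'
from h import *
a=cv2.imread("pics/scene0.png");b=cv2.imread("pics/side0.png")
f=lambda i,x,y,w,h,s:cv2.resize(i[y:y+h,x:x+w],None,fx=s,fy=s,interpolation=cv2.INTER_CUBIC)
cv2.imwrite("pics/c1.png",np.vstack([f(a,260,210,130,90,6)]))
cv2.imwrite("pics/c2.png",f(b,230,210,130,90,6))
for n in("scene","side"):
    m=arm.camera_model(n);print(n,-m["R"].T@m["t"])
for u,v,z,l in [(366,328,.02,'brown'),(248,360,.02,'blue'),(373,254,.01,'petri'),(312,270,.01,'gate'),(254,236,.02,'push'),(327,208,.011,'nb')]:
    print(l,px("side",u,v,z))
for u,v,z,l in [(286,326,.02,'brown'),(181,316,.02,'blue'),(376,276,.01,'petri'),(309,273,.01,'gate'),(298,236,.02,'push'),(391,228,.011,'nb')]:
    print(l,px("scene",u,v,z))
E
```

```text
scene [-0.31520152  0.96610594  0.74266505]
side [0.4226509  1.13639827 0.63272043]
brown [0.38499252 0.26043177 0.02      ]
blue [0.58544576 0.38375287 0.02      ]
petri [ 0.37036328 -0.06149725  0.01      ]
gate [0.50780297 0.03800889 0.01      ]
push [ 0.66544228 -0.09324867  0.02      ]
nb [ 0.49934444 -0.32078189  0.011     ]
brown [0.38156914 0.25335875 0.02      ]
blue [0.58684168 0.38161806 0.02      ]
petri [ 0.36602067 -0.06741998  0.01      ]
gate [0.50637063 0.03490499 0.01      ]
push [ 0.65880919 -0.08997331  0.02      ]
nb [ 0.49529521 -0.32832383  0.011     ]
```

View pics/c1.png

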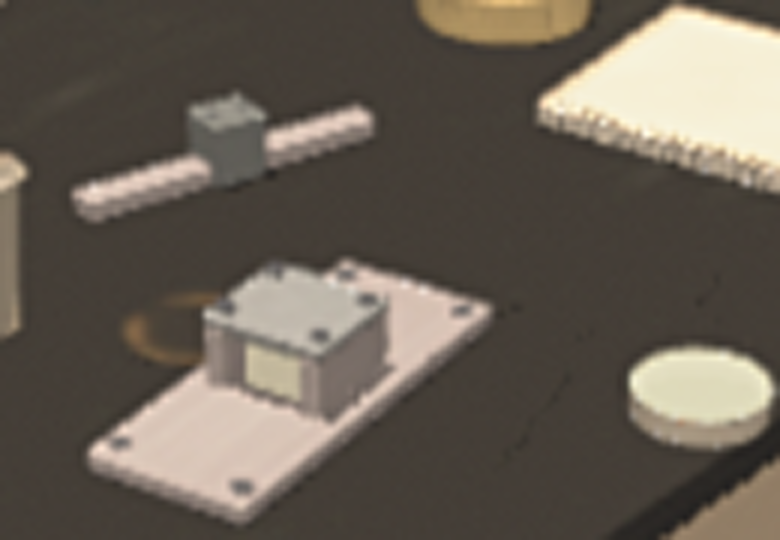

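View pics/c2.png

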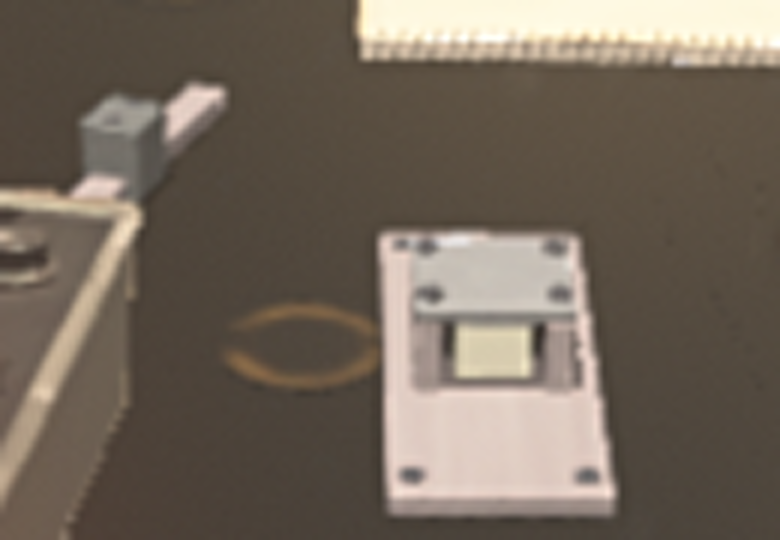

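```bash
python3 - <<'E'
from h import *
m=arm.camera_model("scene")
c=lambda x,y,z:px("scene",260+x/6,210+y/6,z,m)
a=c(75,190,.011);b=c(368,108,.011);print(a,b,(a+b)/2,np.linalg.norm(a-b),np.degrees(np.arctan2(*(b-a)[1::-1])))
for q in[(88,452),(245,512),(492,305),(345,260)]:print(c(*q,.01))
m=arm.camera_model("side")
c=lambda x,y,z:px("side",230+x/6,210+y/6,z,m)
for q in[(388,500),(614,497),(578,233),(380,233)]:print(c(*q,.01))
s=arm.read_state();w,x,y,z=s["orientation"]
from scipy.spatial.transform import Rotation as Ro
T=Ro.from_quat([x,y,z,w]).as_matrix();print(T)
mw=arm.camera_model("wrist");C=-mw["R"].T@mw["t"];print("cam in tool",T.T@(C-s["eef_pos"]),"axis",T.T@mw["R"].T)
print(T.T@(np.array([.54,-.03,.28])-s["eef_pos"]))
E
```

```text
[ 0.70176536 -0.02793551  0.011     ] [ 0.65407716 -0.18937956  0.011     ] [ 0.67792126 -0.10865754  0.011     ] 0.16833997176643467 -106.45636685838736
[0.53101963 0.13714584 0.01      ]
[0.45069986 0.12823584 0.01      ]
[ 0.48187683 -0.07249857  0.01      ]
[ 0.55951477 -0.06116186  0.01      ]
[0.53441528 0.14236385 0.01      ]
[0.45610926 0.12872913 0.01      ]
[ 0.48319326 -0.07110475  0.01      ]
[ 0.56244063 -0.05871289  0.01      ]
[[ 2.91531759e-01 -9.56561009e-01 -5.19102868e-04]
 [-9.56560133e-01 -2.91532198e-01  1.30014877e-03]
 [-1.39500682e-03  1.17518451e-04 -9.99999020e-01]]
cam in tool [ 0.00013749 -0.07534114 -0.12006915] axis [[ 9.99998486e-01 -2.16893901e-05 -1.73987632e-03]
 [ 5.30741296e-04  9.56073521e-01  2.93126491e-01]
 [ 1.65709195e-03 -2.93126971e-01  9.56072086e-01]]
[-0.48849581 -0.50782036 -0.02681046]
```

Call:
apply_moves --steps '[[[0, 0, 0], -0.1, 1], [[0, 0, 0], -0.1, 1], [[0, 0, 0], -0.1, 1], [[0, 0, 0], -0.1, 1], [[0, 0, 0], -0.1, 1], [[0, 0, 0], -0.1, 1], [[0, 0, 0], -0.06, 1], [[0.012, -0.048, -0.002], 0, 1], [[0.012, -0.048, -0.002], 0, 1], [[0.012, -0.048, -0.002], 0, 1]]'

```text
t: 1.15
eef_pos: [0.2723, -0.516, 0.2589]
orientation: [-0.0, 0.99, -0.142, -0.0]
contact_force: [0.7, -0.1, 0.6]
finger_gap: 0.0853
```

Call:
apply_moves --steps '[[[0.012, -0.048, -0.002], 0, 1], [[0.012, -0.048, -0.002], 0, 1], [[0.012, -0.048, -0.002], 0, 1], [[0.012, -0.048, -0.002], 0, 1], [[0.012, -0.048, -0.002], 0, 1], [[0.012, -0.048, -0.002], 0, 1], [[0.012, -0.048, -0.002], 0, 1], [[0.012, -0.048, -0.002], 0, 1], [[0.012, -0.048, -0.002], 0, 1], [[0.012, -0.048, -0.002], 0, 1]]'

```text
t: 2.15
eef_pos: [0.5224, -0.0891, 0.2794]
orientation: [0.0, 0.99, -0.142, 0.0]
contact_force: [1.5, -0.2, -0.4]
finger_gap: 0.0853
```

Call:
apply_moves --steps '[[[0.012, -0.048, -0.002], 0, 1], [[0.012, -0.048, -0.002], 0, 1], [[0, 0, 0], 0, 1], [[0, 0, 0], 0, 1]]'

```text
t: 2.55
eef_pos: [0.5719, -0.004, 0.2829]
orientation: [-0.0, 0.99, -0.141, -0.0]
contact_force: [-0.7, -0.5, -0.1]
finger_gap: 0.0854
```

```bash
python3 - <<'E'
from h import *
import pickle
s=arm.read_state();m=arm.camera_model("wrist");i=arm.read_camera("wrist")
pickle.dump(m,open("m1.pkl","wb"))
cv2.imwrite("pics/w1.png",i);print(s)
E
```

```text
{'t': 2.55, 'joints': array([ 0.35277827,  0.3356704 , -0.56948019,  1.7420111 ,  0.19780736,
        1.12232557, -0.55977417]), 'joint_velocities': array([ 0.04228663, -0.01349331,  0.03960087,  0.02225325,  0.00546634,
        0.00294385,  0.006217  ]), 'joint_efforts': array([ -2.43833609, -46.89334273,  -6.40502438, -28.42055261,
        -0.19109513,  -0.1274866 ,  -0.08709519]), 'eef_pos': array([ 0.57194096, -0.00400003,  0.28286123]), 'orientation': array([-1.28125527e-04,  9.90075497e-01, -1.40535735e-01, -4.47495183e-04]), 'contact_force': array([-0.69106477, -0.54939561, -0.09782802]), 'moment': array([-0.05900592,  0.01137672,  0.0853974 ]), 'finger_gap': 0.08542460745968958}
```

View pics/w1.png

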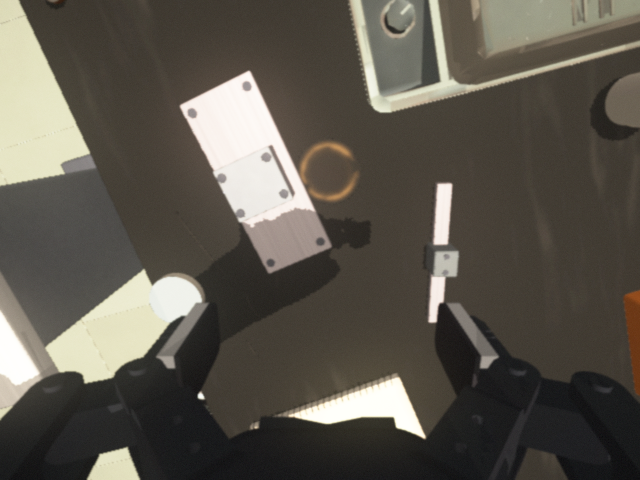

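```bash
python3 - <<'E'
from h import *
import pickle
m=pickle.load(open("m1.pkl","rb"));P=lambda u,v,z:px("w",u,v,z,m)
i=cv2.imread("pics/w1.png")
f=lambda x,y,w,h,s:cv2.resize(i[y:y+h,x:x+w],None,fx=s,fy=s,interpolation=cv2.INTER_CUBIC)
cv2.imwrite("pics/c3.png",f(170,60,180,220,2.7)); cv2.imwrite("pics/c4.png",f(400,170,80,160,3.7))
pl=[P(u,v,.01) for u,v in[(180,105),(250,71),(331,247),(269,272)]]
print(np.array(pl),np.mean(pl,0))
a=P(444,184,.011);b=P(433,322,.011);print("push",a,b,(a+b)/2,np.linalg.norm(a-b),np.degrees(np.arctan2(*(a-b)[1::-1])))
E
```

```text
[[ 0.45676673  0.12705156  0.01      ]
 [ 0.53456671  0.13700692  0.01      ]
 [ 0.56057383 -0.05880655  0.01      ]
 [ 0.48431934 -0.06801792  0.01      ]] [0.50905665 0.0343085  0.01      ]
push [ 0.69491366 -0.02422508  0.011     ] [ 0.65112997 -0.18238252  0.011     ] [ 0.67302182 -0.1033038   0.011     ] 0.1641060272497587 74.52599140610997
```

View pics/c3.png

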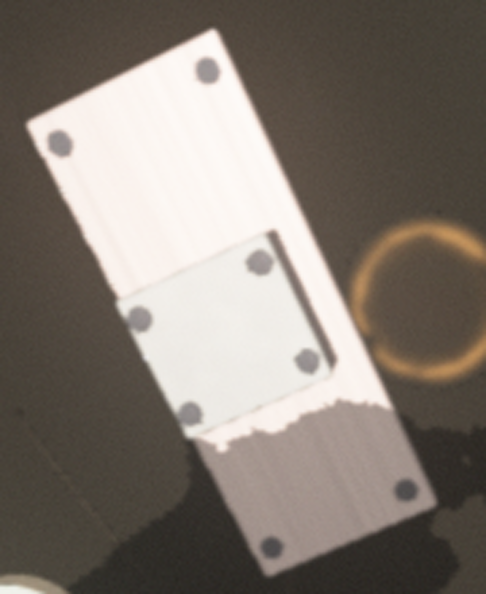

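View pics/c4.png

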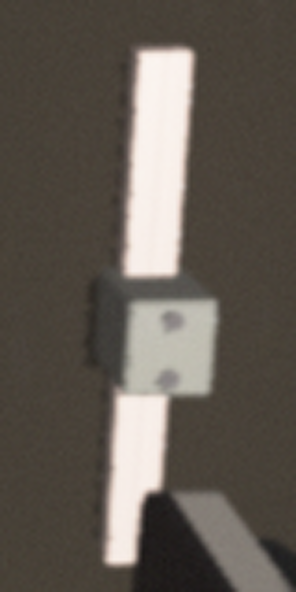

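```bash
python3 - <<'E'
from h import *
import pickle
from scipy.optimize import least_squares
m={"w":pickle.load(open("m1.pkl","rb")),"scene":arm.camera_model("scene"),"side":arm.camera_model("side")}
W=lambda x,y:(170+x/2.7,60+y/2.7)
V=lambda x,y:(400+x/3.7,170+y/3.7)
S=lambda x,y:(260+x/6,210+y/6)
D=lambda x,y:(230+x/6,210+y/6)
# local pts
gate=[("w",W(26,124),(-40,100,10)),("w",W(215,30),(40,100,10)),("w",W(437,505),(40,-100,10)),("w",W(268,577),(-40,-100,10)),
("w",W(118,300),(-30,28,45)),("w",W(270,231),(30,28,45)),("w",W(332,375),(30,-28,45)),("w",W(190,437),(-30,-28,45)),
("scene",S(88,452),(40,100,10)),("scene",S(245,512),(-40,100,10)),("scene",S(492,305),(-40,-100,10)),("side",D(388,500),(40,100,10)),("side",D(614,497),(-40,100,10))]
push=[("w",V(135,48),(-8,83,11)),("w",V(193,49),(8,83,11)),("w",V(105,562),(-8,-83,11)),("w",V(135,562),(8*0,-83,11)),
("w",V(130,300),(-13,15,34)),("w",V(217,298),(13,15,34)),("w",V(213,393),(13,-15,34)),("w",V(127,393),(-13,-15,34))]
push=[p for i,p in enumerate(push) if i!=3]
pushs=push+[("scene",S(75,188),(8,83,11)),("scene",S(372,112),(-8,-83,11))]
def fit(obs,x0,names):
    def r(p):
        c,s=np.cos(p[2]),np.sin(p[2]);o=[]
        for n,uv,(a,b,z) in obs:
            if n in names:o+=list(proj(n,[p[0]+(c*a-s*b)/1e3,p[1]+(s*a+c*b)/1e3,z/1e3],m[n])-uv)
        return o
    q=least_squares(r,x0);return q.x[:2],np.degrees(q.x[2]),np.abs(q.fun).mean(),np.round(q.fun,1)
print("gate w",fit(gate,[.51,.03,.15],"w"));print("all",fit(gate,[.51,.03,.15],m))
print("gate ext",fit(gate,[.51,.03,.15],["scene","side"]))
print("push w",fit(push,[.67,-.1,-.27],"w"));print(fit(pushs,[.67,-.1,-.27],m))
E
```

```text
gate w (array([0.50923304, 0.03358983]), np.float64(7.839322902268959), np.float64(0.7581226817784392), array([-0.4, -0.8,  0.6, -1.5,  1.1,  0.5, -0.3,  0.8, -0.9,  0.4, -1.2,
       -0.3,  1.5,  0.2, -0.2,  1.3]))
all (array([0.5090958 , 0.03354916]), np.float64(7.919870395321718), np.float64(0.7166331580656689), array([-0.6, -0.6,  0.3, -1.4,  1.1,  0.5, -0.3,  0.9, -1.1,  0.6, -1.4,
       -0.2,  1.4,  0.2, -0.2,  1.4, -1.4, -0.4, -1.2, -0.9, -0.7,  0. ,
        0. , -1.1,  0.2, -0.4]))
gate ext (array([0.50746066, 0.03346061]), np.float64(7.7590636256643215), np.float64(0.6085266494569623), array([-1. , -0.2, -0.8, -0.7, -0.2,  0.3,  0.6, -1.1,  0.9, -0.3]))
push w (array([ 0.67497343, -0.10326508]), np.float64(-14.492856112156472), np.float64(0.5250708194263751), array([ 0.5, -0.2, -0. , -0.9,  0.6,  0.5, -0.5, -0.2,  0.8, -0.4, -0.2,
        0.4, -1.2,  1. ]))
(array([ 0.67494974, -0.1033635 ]), np.float64(-14.458572178171552), np.float64(0.5653104113759658), array([ 0.4, -0.1, -0.1, -0.8,  0.7,  0.6, -0.5, -0.1,  0.8, -0.3, -0.2,
        0.4, -1.2,  1.1, -1.1,  0.5, -0.4,  0.9]))
```

Call:
apply_moves --steps '[[[0, 0, 0], -0.02, 1], [[0.042, 0.023, 0], 0, 1], [[0.042, 0.023, 0.02], 0, 1], [[0.0405, 0.0244, 0.04], 0, 1], [[0, 0, 0.04], 0, 1], [[0, 0, 0.04], 0, 1], [[0, 0, 0.03], 0, 1], [[0, 0, 0], 0, 1], [[0, 0, 0], 0, 1]]'

```text
t: 3.5
eef_pos: [0.6668, -0.0985, 0.1223]
orientation: [0.0, 0.992, -0.128, -0.0]
contact_force: [0.5, 1.0, 0.7]
finger_gap: 0.0854
```

```bash
python3 - <<'E'
from h import *
import pickle
s=arm.read_state();m=arm.camera_model("wrist");i=arm.read_camera("wrist")
pickle.dump(m,open("m2.pkl","wb"))
cv2.imwrite("pics/w2.png",i);print(s['t'],s['eef_pos'],s['orientation'])
md=arm.camera_model("side");ms=arm.camera_model("scene")
t=np.radians(7.9);c,sn=np.cos(t),np.sin(t)
for n,mm,(ox,oy,k) in(("side",md,(230,210,6)),("scene",ms,(260,210,6))):
  for lab,a,b,z in [("roof",0,28,39),("shallow",0,28,37),("deep_outer",0,28,30),("deep_inner",0,20,30),("sp_bot",0,17,10),("sp_top",0,17,35),("floor mouth",0,28,10),("bridge top",0,28,45)]:
    p=proj(n,[.509+(c*a-sn*b)/1e3,.0335+(sn*a+c*b)/1e3,z/1e3],mm);print(n,lab,np.round((p-[ox,oy])*k,0))
E
```

```text
3.5 [ 0.66677873 -0.09853831  0.1222646 ] [ 2.15301223e-04  9.91814446e-01 -1.27687216e-01 -1.82544947e-04]
side roof [496. 323.]
side shallow [495. 327.]
side deep_outer [495. 344.]
side deep_inner [494. 333.]
side sp_bot [492. 376.]
side sp_top [494. 318.]
side floor mouth [493. 391.]
side bridge top [496. 308.]
scene roof [255. 344.]
scene shallow [255. 348.]
scene deep_outer [255. 362.]
scene deep_inner [266. 354.]
scene sp_bot [270. 391.]
scene sp_top [270. 341.]
scene floor mouth [256. 402.]
scene bridge top [255. 332.]
```

View pics/w2.png

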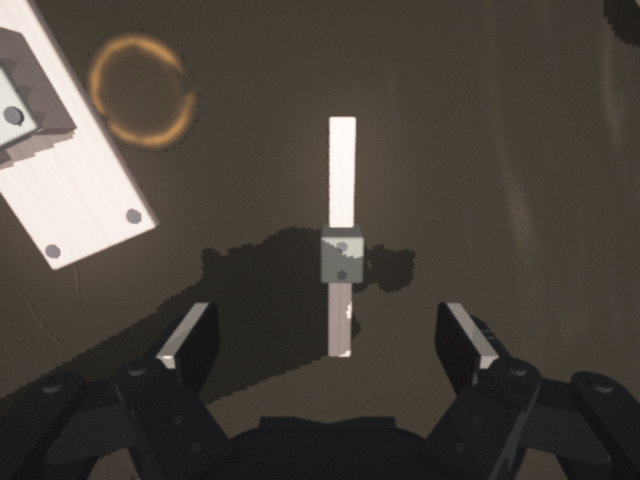

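```bash
python3 - <<'E'
from h import *
import pickle
m=pickle.load(open("m2.pkl","rb"));P=lambda u,v,z:px("w",u,v,z,m)
a=P(343,117,.011);b=P(340,355.5,.011);print(a,b,(a+b)/2,np.linalg.norm(a-b),np.degrees(np.arctan2(*(a-b)[1::-1])))
i=cv2.imread("pics/w2.png");cv2.imwrite("pics/c5.png",cv2.resize(i[100:370,290:400],None,fx=2.2,fy=2.2,interpolation=cv2.INTER_CUBIC))
for q in[(322,237),(363,237),(364,282),(321,282)]:print(P(*q,.034))
E
```

```text
[ 0.69634417 -0.02439904  0.011     ] [ 0.65462282 -0.1829793   0.011     ] [ 0.6754835  -0.10368917  0.011     ] 0.16397673319803757 75.2599174327422
[ 0.66721743 -0.08651037  0.034     ]
[ 0.69051637 -0.09261512  0.034     ]
[ 0.6846114  -0.12072599  0.034     ]
[ 0.65923396 -0.11408127  0.034     ]
```

View pics/c5.png

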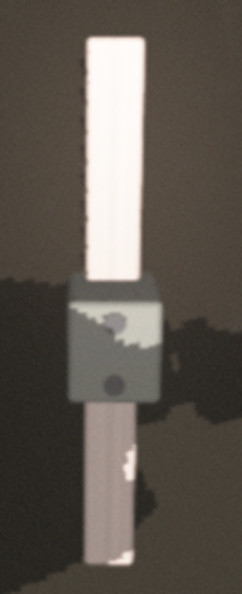

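Call:
apply_moves --steps '[[[0.0096, 0.0027, 0.02], 0, 1], [[0, 0, 0.03], 0, 1], [[0, 0, 0.025], 0, 1], [[0, 0, 0.015], 0, 1], [[0, 0, 0.005], 0, 1], [[0, 0, 0], 0, 1], [[0, 0, 0], 0, 1]]'

```text
t: 4.25
eef_pos: [0.6768, -0.1022, 0.0285]
orientation: [-0.0, 0.992, -0.127, 0.001]
contact_force: [0.6, 0.6, -0.4]
finger_gap: 0.0853
```

Call:
apply_moves --steps '[[[-0.001, 0.001, 0.001], 0, 0], [[0, 0, 0], 0, -0.3], [[0, 0, 0], 0, -0.6], [[0, 0, 0], 0, -1], [[0, 0, 0], 0, -1], [[0, 0, 0], 0, -1], [[0, 0, 0], 0, -1], [[0, 0, 0], 0, -1]]' --squeeze 80

```text
t: 5.05
eef_pos: [0.6749, -0.1029, 0.0262]
orientation: [-0.0, 0.992, -0.127, 0.0]
contact_force: [-1.5, 1.1, 5.9]
finger_gap: 0.0247
```

Call:
apply_moves --steps '[[[0, 0, -0.02], 0, -1], [[0, 0, -0.03], 0, -1], [[0, 0, -0.03], 0, -1], [[0, 0, 0], -0.08, -1], [[0, 0, 0], -0.09, -1], [[0, 0, 0], -0.092, -1], [[-0.04, -0.009, 0], 0, -1], [[-0.04, -0.009, 0], 0, -1], [[-0.04, -0.009, 0], 0, -1], [[-0.026, 0, 0], 0, -1]]'

```text
t: 6.05
eef_pos: [0.5224, -0.0955, 0.106]
orientation: [0.0, 0.998, 0.07, -0.001]
contact_force: [0.1, -0.2, -2.2]
finger_gap: 0.0248
```

Call:
apply_moves --steps '[[[0, 0, 0], 0, -1], [[0, 0, 0], 0, -1]]'

```text
t: 6.25
eef_pos: [0.5261, -0.0967, 0.1066]
orientation: [0.0, 0.998, 0.069, 0.0]
contact_force: [0.5, 0.5, -2.4]
finger_gap: 0.0248
```

```bash
python3 - <<'E'
from h import *
import pickle
s=arm.read_state();m=arm.camera_model("wrist");i=arm.read_camera("wrist")
pickle.dump(m,open("m3.pkl","wb"))
cv2.imwrite("pics/w3.png",i);print(s['t'],s['eef_pos'],s['orientation'],s['finger_gap'],s['contact_force'],s['joints'])
E
```

```text
6.25 [ 0.52613458 -0.09666096  0.10656044] [3.94037720e-04 9.97636928e-01 6.87042269e-02 3.66654430e-04] 0.024795729105197614 [ 0.54490327  0.51536236 -2.41783586] [ 0.53620581  0.50986145 -0.59406493  1.9812853   0.40539227  0.76769094
 -0.1582543 ]
```

View pics/w3.png

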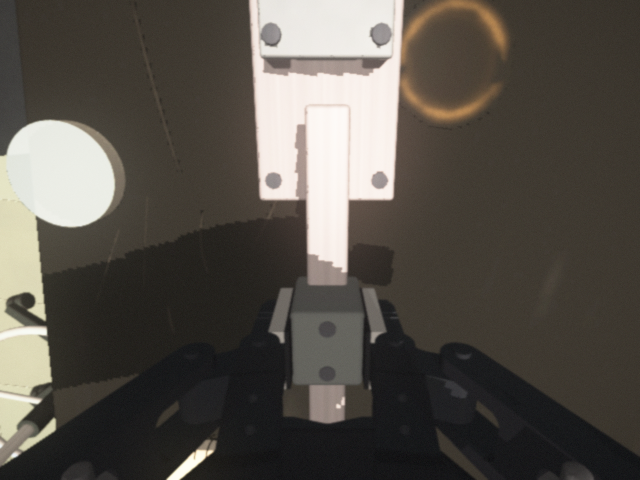

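```bash
python3 - <<'E'
from h import *
import pickle
m=pickle.load(open("m3.pkl","rb"));P=lambda u,v,z:px("w",u,v,z,m)
t=np.radians(7.9);R=np.array([[np.cos(t),np.sin(t)],[-np.sin(t),np.cos(t)]])
g=lambda u,v,z:np.round(1e3*R@(P(u,v,z)[:2]-[.509,.0335]),1)
print("plate end",g(261,199,.01),g(394,199,.01),"bridge top",g(258,57,.045),g(396,57,.045))
zb=.1066-.0262
print("nose tip",g(306,105,zb+.011),g(350,105,zb+.011),"tcp",1e3*R@(np.array([.5261,-.0967])-[.509,.0335]))
E
```

```text
plate end [-39.4 -98.7] [ 39.3 -98.8] bridge top [-31.1 -27.7] [ 30.5 -27.8]
nose tip [ -7.6 -50.1] [  7.6 -50.1] tcp [  -0.95756807 -131.31463385]
```

Call:
apply_moves --steps '[[[0, 0, 0.03], 0, -1], [[0, 0, 0.025], 0, -1], [[0, 0, 0.01], 0, -1], [[0, 0, 0], 0, -1], [[0, -0.008, 0], 0, -1], [[0, -0.008, 0], 0, -1], [[0, -0.006, 0], 0, -1], [[0, -0.002, 0], 0, -1], [[0, 0, 0], 0, -1]]'

```text
t: 7.2
eef_pos: [0.523, -0.0719, 0.0412]
orientation: [0.0, 0.998, 0.07, 0.0]
contact_force: [0.4, -0.6, -1.2]
finger_gap: 0.0248
```

Call:
apply_moves --steps '[[[0, -0.002, 0], 0, -1], [[0, -0.002, 0], 0, -1], [[0, -0.001, 0], 0, -1], [[0, -0.001, 0], 0, -1], [[0, 0, 0], 0, -1]]'

```text
t: 7.7
eef_pos: [0.5219, -0.0665, 0.0407]
orientation: [-0.0, 0.998, 0.069, -0.0]
contact_force: [0.1, 0.9, -1.2]
finger_gap: 0.0247
```

Call:
apply_moves --steps '[[[0, -0.001, 0], 0, -1], [[0, -0.001, 0], 0, -1]]'

```text
t: 7.9
eef_pos: [0.5217, -0.0646, 0.0407]
orientation: [0.0, 0.998, 0.069, -0.0]
contact_force: [-0.6, -0.3, -1.7]
finger_gap: 0.025
```

Call:
apply_moves --steps '[[[0, -0.001, 0], 0, -1], [[0, -0.001, 0], 0, -1]]'

```text
t: 8.1
eef_pos: [0.5214, -0.0625, 0.0407]
orientation: [-0.0, 0.998, 0.069, 0.0]
contact_force: [0.1, 0.0, -1.8]
finger_gap: 0.0247
```

Call:
apply_moves --steps '[[[0, -0.001, 0], 0, -1], [[0, -0.001, 0], 0, -1]]'

```text
t: 8.3
eef_pos: [0.5213, -0.062, 0.0408]
orientation: [0.001, 0.998, 0.068, -0.0]
contact_force: [0.9, -6.7, -0.4]
finger_gap: 0.0245
```

Call:
apply_moves --steps '[[[0, -0.001, 0], 0, -1], [[0, -0.001, 0], 0, -1]]'

```text
t: 8.5
eef_pos: [0.5211, -0.0615, 0.0409]
orientation: [0.002, 0.998, 0.068, -0.0]
contact_force: [0.4, -8.5, 0.7]
finger_gap: 0.0251
```

Call:
apply_moves --steps '[[[0, -0.001, 0], 0, -1], [[0, -0.001, 0], 0, -1]]'

```text
t: 8.7
eef_pos: [0.5209, -0.0596, 0.041]
orientation: [0.002, 0.998, 0.068, -0.0]
contact_force: [0.3, -9.1, 0.6]
finger_gap: 0.0252
```

Call:
apply_moves --steps '[[[0, -0.001, 0], 0, -1], [[0, -0.001, 0], 0, -1]]'

```text
t: 8.9
eef_pos: [0.5206, -0.0576, 0.0409]
orientation: [0.002, 0.998, 0.068, -0.0]
contact_force: [-0.4, -8.7, 0.7]
finger_gap: 0.0246
```

Call:
apply_moves --steps '[[[0, -0.001, 0], 0, -1], [[0, -0.001, 0], 0, -1]]'

```text
t: 9.1
eef_pos: [0.5203, -0.0556, 0.0409]
orientation: [0.002, 0.998, 0.068, -0.0]
contact_force: [0.9, -8.4, 1.6]
finger_gap: 0.0248
```

Call:
apply_moves --steps '[[[0, -0.001, 0], 0, -1], [[0, -0.001, 0], 0, -1]]'

```text
t: 9.3
eef_pos: [0.52, -0.0537, 0.041]
orientation: [0.002, 0.998, 0.068, -0.0]
contact_force: [1.1, -9.3, 0.8]
finger_gap: 0.0249
```

Call:
apply_moves --steps '[[[0, -0.001, 0], 0, -1], [[0, -0.001, 0], 0, -1]]'

```text
t: 9.5
eef_pos: [0.5197, -0.0517, 0.0409]
orientation: [0.002, 0.998, 0.068, -0.0]
contact_force: [1.0, -8.5, 1.2]
finger_gap: 0.0247
```

Call:
apply_moves --steps '[[[0, -0.002, 0], 0, -1], [[0, -0.002, 0], 0, -1], [[0, -0.002, 0], 0, -1], [[0, -0.002, 0], 0, -1], [[0, -0.002, 0], 0, -1]]'

```text
t: 10.0
eef_pos: [0.5183, -0.0417, 0.0409]
orientation: [0.002, 0.998, 0.068, -0.0]
contact_force: [0.7, -8.9, 1.5]
finger_gap: 0.0248
```

Call:
apply_moves --steps '[[[0, -0.002, 0], 0, -1], [[0, -0.002, 0], 0, -1], [[0, -0.002, 0], 0, -1], [[0, -0.002, 0], 0, -1], [[0, -0.002, 0], 0, -1]]'

```text
t: 10.5
eef_pos: [0.5167, -0.0282, 0.0407]
orientation: [-0.0, 0.998, 0.069, 0.0]
contact_force: [-0.7, -0.5, -1.2]
finger_gap: 0.0249
```

Call:
apply_moves --steps '[[[0, -0.002, 0], 0, -1], [[0, -0.002, 0], 0, -1], [[0, -0.002, 0], 0, -1], [[0, -0.002, 0], 0, -1], [[0, -0.002, 0], 0, -1]]'

```text
t: 11.0
eef_pos: [0.5153, -0.0188, 0.0408]
orientation: [-0.0, 0.998, 0.069, 0.0]
contact_force: [-0.1, 0.3, -1.4]
finger_gap: 0.0247
```

Call:
apply_moves --steps '[[[0, -0.002, 0], 0, -1], [[0, -0.002, 0], 0, -1], [[0, -0.002, 0], 0, -1], [[0, 0, 0], 0, -1]]'

```text
t: 11.4
eef_pos: [0.5145, -0.0126, 0.0408]
orientation: [-0.0, 0.998, 0.069, 0.0]
contact_force: [-0.3, 0.4, -2.0]
finger_gap: 0.0248
```

```bash
python3 - <<'E'
from h import *
a=arm.read_camera("scene");b=arm.read_camera("side");w=arm.read_camera("wrist")
cv2.imwrite("pics/scene4.png",a);cv2.imwrite("pics/side4.png",b);cv2.imwrite("pics/w4.png",w)
f=lambda i,x,y,w,h,s:cv2.resize(i[y:y+h,x:x+w],None,fx=s,fy=s,interpolation=cv2.INTER_CUBIC)
cv2.imwrite("pics/c6.png",np.hstack([f(a,260,210,130,120,3),f(b,250,220,130,120,3)]))
E
```

```text
(no output)
```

View pics/c6.png

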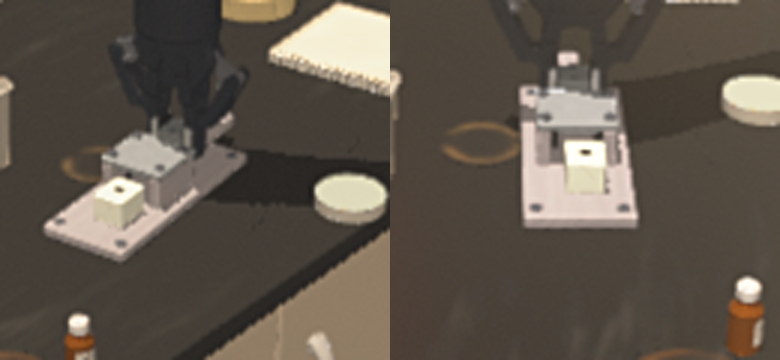

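View pics/w4.png

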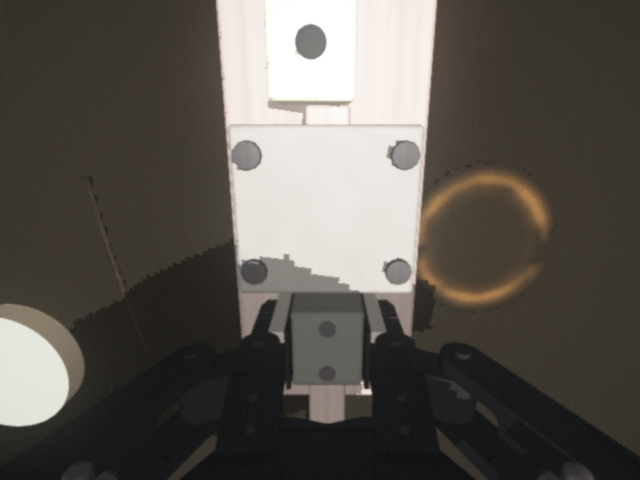

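Call:
apply_moves --steps '[[[0, 0.01, 0], 0, -1], [[0, 0.02, 0], 0, -1], [[0, 0.025, 0], 0, -1], [[0, 0.02, 0], 0, -1], [[0, 0.008, 0], 0, -1], [[0, 0, -0.02], 0, -1], [[0, 0, -0.03], 0, -1], [[0.03, 0, 0], 0, -1], [[0.04, 0.01, 0], 0, -1], [[0.04, 0.01, 0], 0, -1]]'

```text
t: 12.55
eef_pos: [0.6387, -0.0998, 0.0912]
orientation: [0.0, 0.998, 0.069, 0.0]
contact_force: [1.2, -0.2, -1.6]
finger_gap: 0.0249
```

Call:
apply_moves --steps '[[[0.012, 0.008, 0], 0, -1], [[0, 0, 0.02], 0, -1], [[0, 0, 0.02], 0, -1], [[0, 0, 0.01], 0, -1], [[0, 0, 0], 0, -1], [[0, 0, 0], 0, -1]]'

```text
t: 13.15
eef_pos: [0.6509, -0.106, 0.0412]
orientation: [-0.0, 0.998, 0.069, 0.0]
contact_force: [0.5, -0.1, -1.6]
finger_gap: 0.025
```

Call:
apply_moves --steps '[[[0, 0, 0.007], 0, -1], [[0, 0, 0.004], 0, -1], [[0, 0, 0.002], 0, -1], [[0, 0, 0.001], 0, -1], [[0, 0, 0], 0, -1]]'

```text
t: 13.65
eef_pos: [0.6506, -0.1062, 0.0267]
orientation: [-0.0, 0.998, 0.069, -0.0]
contact_force: [0.5, 0.5, -2.1]
finger_gap: 0.0252
```

Call:
apply_moves --steps '[[[0, 0, 0.001], 0, -1], [[0, 0, 0], 0, -1]]'

```text
t: 13.85
eef_pos: [0.6509, -0.1062, 0.0262]
orientation: [0.0, 0.998, 0.069, 0.0]
contact_force: [-1.0, -0.6, 2.2]
finger_gap: 0.0248
```

Call:
apply_moves --steps '[[[0, 0, 0], 0, 0], [[0, 0, 0], 0, 1], [[0, 0, 0], 0, 1], [[0, 0, 0], 0, 1], [[0, 0, 0], 0, 1], [[0, 0, -0.03], 0, 1], [[0, 0, -0.04], 0, 1], [[0, 0, -0.04], 0, 1], [[0, 0, -0.04], 0, 1], [[-0.02, -0.03, -0.02], 0, 1]]'

```text
t: 14.85
eef_pos: [0.6302, -0.0832, 0.1996]
orientation: [0.001, 0.998, 0.066, 0.004]
contact_force: [0.1, 0.4, -0.1]
finger_gap: 0.085
```

Call:
apply_moves --steps '[[[-0.025, -0.037, 0], 0, 1], [[-0.025, -0.037, 0], 0, 1], [[-0.025, -0.037, 0], 0, 1], [[-0.023, -0.033, 0], 0, 1], [[0, 0, 0], 0, 1], [[0, 0, 0], 0, 1]]'

```text
t: 15.45
eef_pos: [0.5097, 0.0504, 0.1961]
orientation: [0.0, 0.998, 0.07, 0.0]
contact_force: [0.6, -0.4, 0.5]
finger_gap: 0.0853
```

```bash
python3 - <<'E'
from h import *
import pickle
s=arm.read_state();m=arm.camera_model("wrist");i=arm.read_camera("wrist")
pickle.dump(m,open("m5.pkl","wb"))
cv2.imwrite("pics/w5.png",i);print(s['t'],s['eef_pos'],s['orientation'],s['finger_gap'],s['contact_force'],s['joints'])
E
```

```text
15.45 [0.50967878 0.05037488 0.19614681] [3.72172207e-04 9.97550604e-01 6.99462337e-02 4.23098718e-04] 0.085302643528534 [ 0.58983824 -0.37495706  0.54323291] [ 0.3624933   0.35973706 -0.70355133  1.9619416   0.29136028  0.92054878
 -0.34805963]
```

View pics/w5.png

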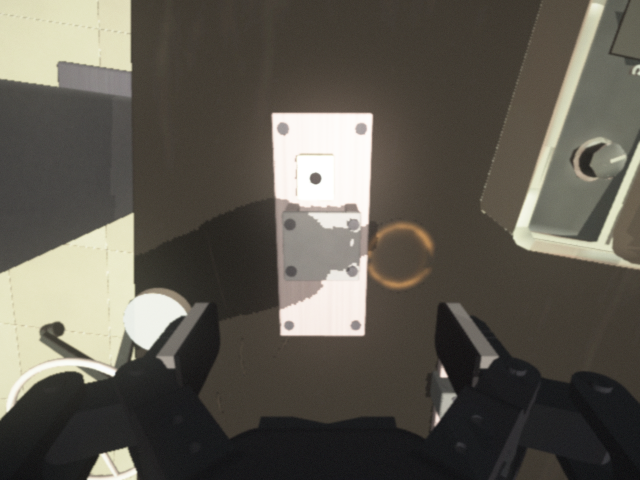

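```bash
python3 - <<'E'
from h import *
import pickle
m=pickle.load(open("m5.pkl","rb"));P=lambda u,v,z:px("w",u,v,z,m)
print(P(315.5,178.5,.035))
i=cv2.imread("pics/w5.png");cv2.imwrite("pics/c7.png",cv2.resize(i[140:220,260:380],None,fx=5,fy=5,interpolation=cv2.INTER_CUBIC))
E
```

```text
[0.49663803 0.08456466 0.035     ]
```

View pics/c7.png

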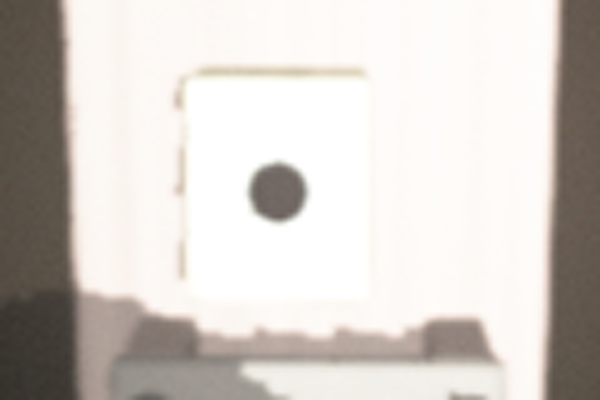

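Call:
apply_moves --steps '[[[-0.0083, -0.0357, 0], 0, 1], [[0, 0, 0.03], 0, 1], [[0, 0, 0.04], 0, 1], [[0, 0, 0.04], 0, 1], [[0, 0, 0.03], 0, 1], [[0, 0, 0.012], 0, 1], [[0, 0, 0.006], 0, 1], [[0, 0, 0], 0, 1], [[0, 0, 0], 0, 1]]'

```text
t: 16.4
eef_pos: [0.4979, 0.0842, 0.0389]
orientation: [-0.0, 0.998, 0.069, 0.001]
contact_force: [0.3, 0.5, 0.1]
finger_gap: 0.0856
```

Call:
apply_moves --steps '[[[-0.0012, -0.0005, 0.0025], 0, 0.3], [[0, 0, 0], 0, 0], [[0, 0, 0], 0, -0.2], [[0, 0, 0], 0, -1], [[0, 0, 0], 0, -1], [[0, 0, 0], 0, -1], [[0, 0, 0], 0, -1]]' --squeeze 40

```text
t: 17.1
eef_pos: [0.4958, 0.0845, 0.0357]
orientation: [0.0, 0.998, 0.069, 0.0]
contact_force: [-1.3, -0.4, 6.1]
finger_gap: 0.0276
```

Call:
apply_moves --steps '[[[0, 0, -0.02], 0, -1], [[0, 0, -0.03], 0, -1], [[0, 0, -0.04], 0, -1], [[0, 0, -0.03], 0, -1], [[-0.005, 0.04, 0], 0, -1], [[-0.005, 0.04, 0], 0, -1], [[-0.005, 0.04, 0], 0, -1], [[-0.005, 0.04, 0], 0, -1], [[-0.005, 0.04, 0], 0, -1], [[-0.005, 0.04, 0], 0, -1]]'

```text
t: 18.1
eef_pos: [0.4984, -0.1591, 0.1552]
orientation: [0.0, 0.998, 0.069, -0.0]
contact_force: [0.7, 1.2, -0.4]
finger_gap: 0.0272
```

Call:
apply_moves --steps '[[[-0.005, 0.04, 0], 0, -1], [[-0.005, 0.02, 0], 0, -1], [[0, 0, 0], 0, -1], [[0, 0, 0], 0, -1]]'

```text
t: 18.5
eef_pos: [0.4968, -0.2179, 0.155]
orientation: [-0.0, 0.998, 0.069, -0.0]
contact_force: [-0.4, 0.1, -0.3]
finger_gap: 0.0275
```

```bash
python3 - <<'E'
from h import *
import pickle
s=arm.read_state();m=arm.camera_model("wrist");i=arm.read_camera("wrist")
pickle.dump(m,open("m6.pkl","wb"))
cv2.imwrite("pics/w6.png",i);print(s['t'],s['eef_pos'],s['orientation'],s['finger_gap'],s['contact_force'],s['joints'])
b=arm.read_camera("side");cv2.imwrite("pics/side6.png",b)
cv2.imwrite("pics/c8.png",cv2.resize(b[140:300,240:440],None,fx=4,fy=3.7,interpolation=cv2.INTER_CUBIC))
E
```

```text
18.5 [ 0.4968216  -0.21790429  0.15498651] [-3.60872225e-04  9.97644211e-01  6.85993753e-02 -1.54361183e-04] 0.027491496293836633 [-0.38664589  0.05730652 -0.32381537] [ 0.78536465  0.4490219  -0.61081106  1.93119463  0.33302441  0.86299106
  0.13861939]
```

View pics/w6.png

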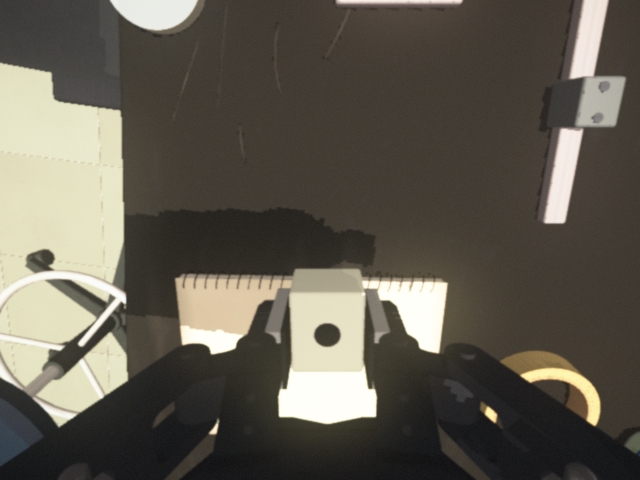

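View pics/c8.png

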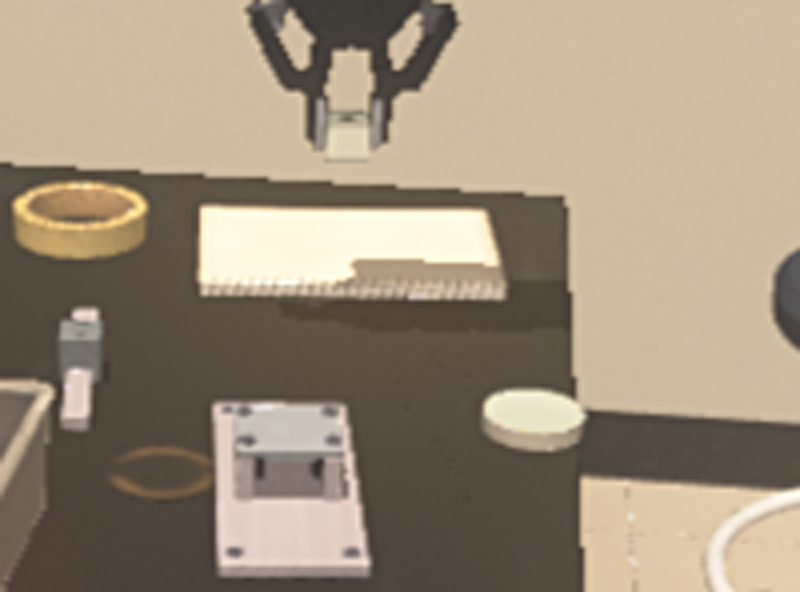

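```bash
python3 - <<'E'
from h import *
import pickle
m=pickle.load(open("m6.pkl","rb"))
for q in[(177,276),(447,281)]:print("w",px("w",*q,.012,m))
md=arm.camera_model("side")
for x,y in[(200,207),(488,209),(505,285),(200,282)]:print("side",px("side",240+x/4,140+y/3.7,.011,md))
ms=arm.camera_model("scene")
for x,y in[(680,5),(538,100)]:print("scene",px("scene",260+x/6,210+y/6,.011,ms))
E
```

```text
w [ 0.38828292 -0.26926892  0.012     ]
w [ 0.59419985 -0.24505996  0.012     ]
side [ 0.61435369 -0.39334186  0.011     ]
side [ 0.4022206  -0.42497912  0.011     ]
side [ 0.38835381 -0.27572485  0.011     ]
side [ 0.59526034 -0.2473314   0.011     ]
scene [ 0.60963766 -0.39680305  0.011     ]
scene [ 0.5952135  -0.25321889  0.011     ]
```

Call:
apply_moves --steps '[[[-0.004, 0.038, 0], 0, -1], [[-0.004, 0.04, 0], 0, -1], [[-0.004, 0.036, 0], 0, -1], [[-0.001, 0.002, 0.03], 0, -1], [[0, 0, 0.035], 0, -1], [[0, 0, 0.03], 0, -1], [[0, 0, 0.012], 0, -1], [[0, 0, 0.004], 0, -1], [[0, 0, 0], 0, -1]]'

```text
t: 19.5
eef_pos: [0.501, -0.3343, 0.0448]
orientation: [0.0, 0.998, 0.07, 0.0]
contact_force: [0.5, 0.5, -0.3]
finger_gap: 0.0273
```

Call:
apply_moves --steps '[[[0, 0, 0.004], 0, -1], [[0, 0, 0.002], 0, -1], [[0, 0, 0.001], 0, -1], [[0, 0, 0.0005], 0, -1], [[0, 0, 0], 0, -1]]'

```text
t: 20.0
eef_pos: [0.5002, -0.335, 0.0369]
orientation: [0.0, 0.998, 0.069, 0.0]
contact_force: [-0.7, -0.0, -1.2]
finger_gap: 0.0275
```

Call:
apply_moves --steps '[[[0, 0, 0.0005], 0, -1], [[0, 0, 0], 0, -1]]'

```text
t: 20.2
eef_pos: [0.5003, -0.335, 0.0366]
orientation: [0.0, 0.998, 0.069, 0.0]
contact_force: [-0.7, 0.8, 3.8]
finger_gap: 0.0272
```

Contact is felt (3.8 N). I'll release and retreat.

Call:
apply_moves --steps '[[[0, 0, 0], 0, 0], [[0, 0, 0], 0, 0.5], [[0, 0, 0], 0, 1], [[0, 0, 0], 0, 1], [[0, 0, 0], 0, 1], [[0, 0, -0.02], 0, 1], [[0, 0, -0.04], 0, 1], [[0, 0, -0.04], 0, 1], [[0, 0, -0.04], 0, 1], [[0, 0, -0.03], 0, 1]]'

```text
t: 21.2
eef_pos: [0.5008, -0.335, 0.209]
orientation: [0.001, 0.998, 0.069, 0.001]
contact_force: [1.0, 0.2, 0.7]
finger_gap: 0.0855
```

Call:
apply_moves --steps '[[[0, -0.04, -0.02], 0, 1], [[0, -0.04, 0], 0, 1], [[0, -0.02, 0], 0, 1], [[0, 0, 0], 0, 1], [[0, 0, 0], 0, 1]]'

```text
t: 21.7
eef_pos: [0.4863, -0.2365, 0.2261]
orientation: [0.0, 0.998, 0.069, -0.0]
contact_force: [1.1, -0.4, -0.2]
finger_gap: 0.0857
```

```bash
python3 - <<'E'
from h import *
s=arm.read_state();i=arm.read_camera("wrist")
cv2.imwrite("pics/w7.png",i);print(s['t'],s['eef_pos'],s['contact_force'])
a=arm.read_camera("scene");b=arm.read_camera("side")
f=lambda i,x,y,w,h,s:cv2.resize(i[y:y+h,x:x+w],None,fx=s,fy=s,interpolation=cv2.INTER_CUBIC)
cv2.imwrite("pics/c9.png",np.hstack([f(a,160,200,290,180,1.4),f(b,220,180,180,200,1.26)]))
E
```

```text
21.7 [ 0.48628105 -0.23647356  0.22606745] [ 1.11402776 -0.38035932 -0.16795698]
```

View pics/w7.png

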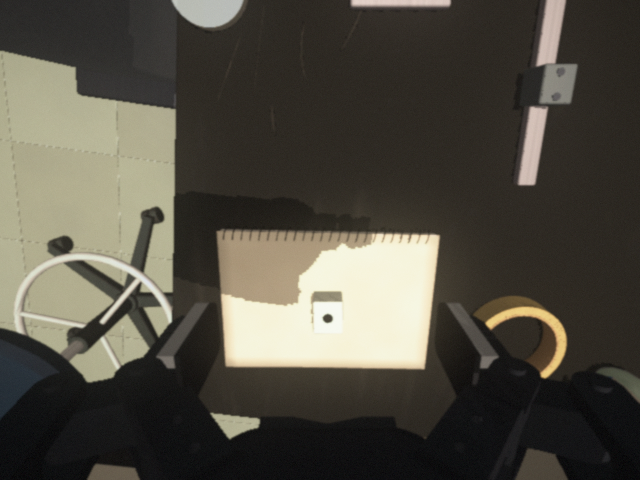

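View pics/c9.png

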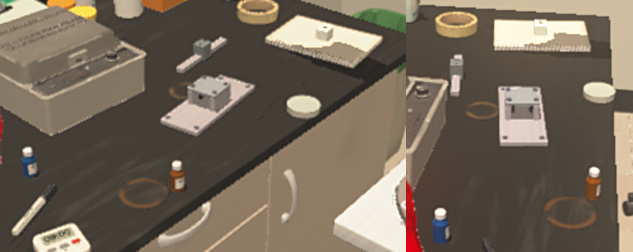

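The spacer sits mid-cover with its dot up at (327,318) in the wrist picture. The push block lies flat on the bench, and the dish and vials are unmoved.

```bash
python3 -c "
from station import arm
print(arm.finish_job())"
```

```text
the job is handed in; nothing more can be done
None
```

The job is done and handed in at about 22 s of the 72 s allowed.

- **Knocking it out:** I pushed with the push block's nose from the -y mouth towards +y, because the side picture hinted that the +y tab was the shallow one. The spacer gave at about 9 N and slid steadily past the stop range. It came free after about 30 mm and ended wholly out of the tunnel. It never hit the stop, so I did not push from the other side.
- **Putting things down:** I laid the push block flat on the bench beside the gate, about 25 mm from where it started. I then lifted the spacer off the plate and set it dot up near the middle of the notebook cover.
- **Last checks:** The final pictures show the spacer flat on the cover with its dot up, the push block flat, and the petri dish and both vials looking unmoved by eye. The gripper was clear of everything. No check failed. Across the camera views, measured positions differed by only a few millimetres. The highest push force at the readings was about 9 N, and the put-down contacts were under 6 N.

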